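# Put the slide tray away in the humidity chamber and close it

### The arm

A 6-joint arm with a two-finger parallel gripper is mounted at the origin on the work surface. World frame = base frame: x ahead of the robot, y to its left, z up, the work surface at z = 0. Lengths are in m, angles in degrees, forces in N, time in s.
With the tool pointing down it reaches from about 0.25 to 0.725 m from the base axis. Payload 9.7 kg.
Tool frame: the origin (TCP) lies between the finger pads; the fingertips stand 19 mm ahead of it and the grasp point (between the pads) is the TCP; z points along the fingers, y is the line along which they close (so a half turn about z gives the same grasp; the last joint's range is limited). The gripper opens to 85 mm and grips with 20 to 120 N. Pads are 22 mm wide; open, the fingers measure 114 mm over their backs; the gripper's body (76 mm by 85 mm) begins 54 mm behind the grasp point. The pads swing forward as they close: fully open they stand 13 mm farther back than shut.
Start: joints at [74.771, 4.979, 10.078, 95.1, 0, 90], TCP at [0.144, 0.531, 0.25] pointing down, gripper open.
Joint ranges: [-179.16, 179.16], [-48.56, 103.87], [-65.8, 70.77], [-126.05, 130.52], [-82.76, 87.17], [-180, 180]. Speed limits (degrees/s): [127.2, 127.2, 147.25, 180, 180, 180].

### API

Orientations are given as [roll, pitch, yaw] about the fixed x, y, z axes, in that order (R = Rz(yaw) Ry(pitch) Rx(roll)).
In Python, from workcell import bot gives the robot as it stands. The module is installed in compiled form; this text tells all that it offers.
- The arm moves only by the shell command python3 -m crank 'ROWS' [OPENING] [FORCE]. ROWS is JSON, a list that holds one entry, the list of rows, each a list of 6 numbers: the shift along the world's x, y, z as a fraction of full scale, then the turn, a rotation vector about the world's x, y, z as a fraction of full scale. In form: [[[x, y, z, wx, wy, wz], ...]]. A call has 1 to 20 rows; each row shifts and turns the commanded pose from where the row before left it; what a row does not reach is not made up. Full scale, the value 1, is 20 mm for a shift and 0.12 rad for a turn. A row lasts 1/12 s, in which the tool goes at most 41.7 mm and 7.16 degrees, less where a joint would pass 70% of its speed; a pose out of reach is approached as far as the arm can. A call with a number of a shift or a turn outside -1 to 1 is refused whole. A call with a gripper value outside its range is refused whole. OPENING is the opening, from 0 (shut) to 1 (fully open), set as the call begins (- or left out, the last holds). The fingers move at their own pace and stop on an object; FORCE is the grip in N (left out, the last holds). Time passes only in rows, so rows that do not move let the fingers close. It gives the time, the measured TCP pose, the force, the opening and the grip force at its end, in the units of the state.
- bot.get_obs(): the state, without advancing time (a new reading comes with each control period).
- bot.camera(name): name is "side" or "top"; returns the picture (384x512x3 uint8, red, green, blue); there is no depth.
- bot.camera_model(name): a dict with "vertical_fov" (degrees; the focal length in pixels is half the picture's height over the tangent of half this angle, whatever the lens; pixels are square), "cx", "cy" (the principal point, pixels), "k1" (the pictures are not rectified: a ray, as slopes to the right and down, at radius r is drawn at 1 + k1 r^2 times it, then the intrinsics apply), "R" (3x3) and "t" (3): a world point X has camera coordinates R X + t. Camera axes: x right, y down, z forward; pixel columns grow to the right and rows downward; lengths in m; the calibration is good to about 2 mm. A picture is of the moment at which its call begins. camera_model takes no time and is no camera call.
- bot.job_done(): hands the job in; it is judged then, once.
The state is a dict: "time": time; "q": joint angles; "qd": joint speeds; "joint_efforts": joint torques, N m; "ee_pos": TCP position; "tcp_rot": TCP orientation; "wrist_force": force on the tool from outside, world axes, zero at the start; "torque": the same for the moment, N m; "opening": finger opening in m; "grasp_force": force on a finger pad.
Only numpy, scipy, OpenCV 4.12 (cv2) and the standard library are available. Lean on these libraries where they do the work, as an engineer would, in place of code of your own. Each camera call takes 0.05 s, during which the arm holds its last target. There are 200 camera calls.

### The job

Pick up the flat tray with the two microscope slides from the bench, lay it flat, slides up, on the floor of the open humidity chamber (the low box with the hinged lid), then swing the lid fully shut without slamming it. Set the tray down rather than dropping it, keep it level, and leave everything else on the bench where it is.

Things in the scene. Friction and masses are not known exactly. Their poses are not given: they have to be found in the camera images.
- slide_tray: White flat rectangular plastic tray with two glass microscope slides side by side on its top (they do not come off). 100 (x) x 60 (y) x 13 mm; loose, about 70 g, lies on the bench slides up. Origin: centre of its underside; x along its length, z up.
- chamber: Humidity chamber: low open-topped grey plastic box fixed to the bench, 170 (x) x 210 (y) x 50 mm high, walls and floor 6 mm thick (inside 158 x 198 mm, inner floor 6 mm above its origin). Origin: centre of its underside; z up; its hinge runs along the upper edge of its +x (far) wall, its front is the -x wall.
- lid (a joint): Angle of the chamber's hinged lid in rad: 0 = shut (lying on the rim), 1.57 = upright, up to 1.9 (leaning back, away from the front). Starts between 1.45 and 1.8. The hinge is stiff: the lid stays where it is left; moving it at its tab takes 1 to 3 N. The lid is a plain grey plate 170 mm from hinge to front, 210 mm wide, 8 mm thick.
- lid_hinge (a point): Point on the hinge line of the lid, midway along it: chamber frame (85, 0, 50) mm. The point turns with the lid: its -x points from the hinge to the free edge, its z is the lid's outer face (up when shut, away from the robot when open); the plate fills z 0 to 8 mm. The hinge axis is its y.
- lid_tab (a point): End of the lid's tab: a 70 mm wide, 8 mm thick tongue that continues the lid 35 mm past its free edge. The point is at the tab's outer end, mid-width and mid-thickness, 205 mm from the hinge line. When the lid is shut the tab sticks out over the front wall.
- spot_plate: White ceramic spot plate, 95 x 72 x 14 mm, with twelve round grey wells; loose bystander. Origin: centre of its underside.
- petri_dish: Round closed petri dish, 90 mm across, 16 mm high; loose bystander. Origin: centre of its underside.
- cap: Blue screw cap, 44 mm across, 20 mm high; loose bystander. Origin: centre of its underside.
- amber_bottle: Amber glass bottle, 80 mm across, 170 mm high; loose bystander at the back. Origin: centre of its underside.
- wash_bottle: White wash bottle with red cap, 66 mm across, 190 mm high; loose bystander on the left. Origin: centre of its underside.
- beaker: Glass beaker, 84 mm across, 100 mm high; loose bystander at the back right. Origin: centre of its underside.
- jar: Glass jar with white cap, 70 mm across, 90 mm high; loose bystander on the left. Origin: centre of its underside.
There are look-alikes about, which are no part of the job. What is shaped like the slide_tray but orange or purple is not meant.

How it is judged:
By the outcome, as a careful person would: the job done as asked, in the order asked, and still so for the second after the job is handed in, with the robot touching nothing.
It also fails if it takes over 58 s, if anything falls off the work surface, if the arm or the gripper's body presses on something with over 40 N, if the wrist force passes 120 N, or if a joint passes its speed limit or range.

## Working session

There is one attempt and no reset: what is moved stays moved. The work goes in short steps, Python scripts to look and compute and a shell command to move; the robot and the scene stay as the last step left them, time stands still between calls to the robot, and variables do not carry over. Pictures are saved under pics/ and viewed, at most 10 in all, crops included, and the job is handed in when it is done.

```bash
mkdir -p pics
cat > h.py <<'E'
import numpy as np, cv2
from workcell import bot
def K(m,h=384):
    f=h/2/np.tan(np.radians(m["vertical_fov"])/2); return f
def proj(name,X):
    m=bot.camera_model(name); c=np.atleast_2d(X)@np.array(m["R"]).T+np.array(m["t"])
    s=c[:,:2]/c[:,2:]; r2=(s**2).sum(1,keepdims=True)
    return s*(1+m["k1"]*r2)*K(m)+[m["cx"],m["cy"]]
def unproj(name,uv,z):
    m=bot.camera_model(name); d=(np.atleast_2d(uv)-[m["cx"],m["cy"]])/K(m); s=d.copy()
    for _ in range(30): s=d/(1+m["k1"]*(s**2).sum(1,keepdims=True))
    R=np.array(m["R"]); C=-R.T@np.array(m["t"]); w=np.c_[s,np.ones(len(s))]@R
    return C+w*((z-C[2])/w[:,2:])
def snap(name,fn):
    im=bot.camera(name); cv2.imwrite(f"pics/{fn}.png",cv2.cvtColor(im,cv2.COLOR_RGB2BGR)); return im
E
python3 - <<'E'
from h import *
for n in("top","side"): snap(n,n+"0"); m=bot.camera_model(n); print(n,{k:np.round(v,3).tolist() for k,v in m.items()}, "C",-np.array(m["R"]).T@np.array(m["t"]))
print(bot.get_obs())
E
```

```text
top {'vertical_fov': 49.441, 'cx': 259.997, 'cy': 187.372, 'k1': -0.121, 'R': [[-0.027, -1.0, -0.014], [-0.994, 0.028, -0.11], [0.111, 0.011, -0.994]], 't': [0.053, 0.629, 1.483]} C [0.46211986 0.01934384 1.54369351]
side {'vertical_fov': 45.308, 'cx': 250.367, 'cy': 193.973, 'k1': 0.001, 'R': [[0.929, -0.37, -0.018], [-0.206, -0.475, -0.856], [0.309, 0.798, -0.517]], 't': [-0.564, 0.199, 1.303]} C [ 0.16262849 -1.15489393  0.83416978]
{'time': 0.1, 'q': array([ 7.47718347e+01,  5.00720957e+00,  1.00391121e+01,  9.51003341e+01,
       -3.35429885e-04,  8.99989928e+01]), 'qd': array([ 0.12285487, -0.10479677, -0.04121967,  0.00599912, -0.00858926,
        0.04229875]), 'joint_efforts': array([-1.10513060e-04, -5.21559656e+01,  4.65653980e+01,  1.60887802e-02,
        5.98277848e-05,  5.56806697e-06]), 'ee_pos': array([0.14441679, 0.5305053 , 0.24966211]), 'tcp_rot': array([-1.79931568e+02,  3.34226719e-04,  1.64772842e+02]), 'wrist_force': array([ 0.47805243,  0.24373153, -0.45800535]), 'torque': array([ 0.00017419,  0.04656999, -0.0459895 ]), 'grasp_force': 0.0, 'opening': 0.08525472575634302}
```

View pics/top0.png

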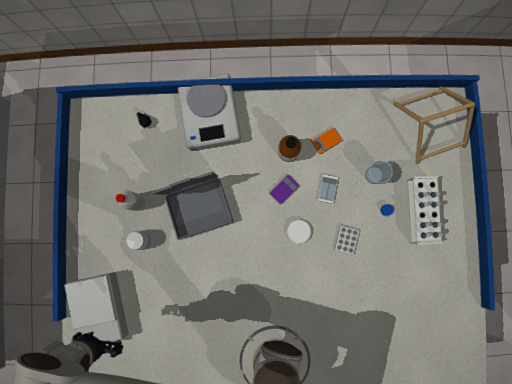

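View pics/side0.png

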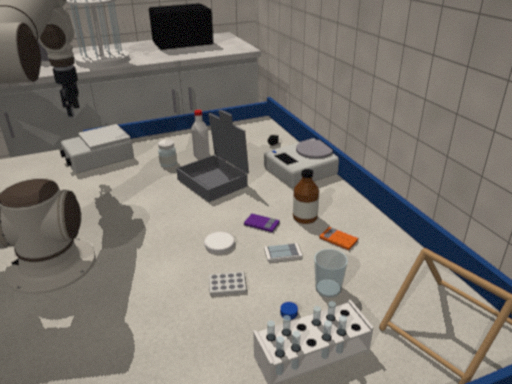

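The top view shows the white tray at about (328,188), the chamber at about (199,207) with its lid upright toward the back, the purple decoy at (284,188) and the orange one at (327,140). Next I'll enlarge the tray and chamber.

Run:
```python
from h import *
im=cv2.imread("pics/top0.png"); s=cv2.imread("pics/side0.png")
a=cv2.resize(im[165:240,150:245],None,fx=5,fy=5,interpolation=cv2.INTER_CUBIC)
b=cv2.resize(im[168:208,308:348],None,fx=7,fy=7,interpolation=cv2.INTER_CUBIC)
c=cv2.resize(s[105:200,170:255],None,fx=3.3,fy=3.3,interpolation=cv2.INTER_CUBIC)
o=np.zeros((600,800,3),np.uint8); o[:375,:475]=a; o[:280,480:760]=b; o[285:285+min(c.shape[0],315),480:480+c.shape[1]]=c[:315]
cv2.imwrite("pics/crop0.png",o)
g=im[165:212,305:352].min(2); n,l,st,ce=cv2.connectedComponentsWithStats((cv2.cvtColor(im,cv2.COLOR_BGR2GRAY)[165:212,305:352]>185).astype(np.uint8))
print(st,ce,g[23])
```

```text
[[   0    0   47   47 2174]
 [  18   10   15    4   21]
 [  14   34    8    2    9]
 [  23   36    5    2    5]] [[22.99816007 23.03311868]
 [25.14285714 11.42857143]
 [17.33333333 34.66666667]
 [25.         36.2       ]] [149 149 150 150 148 146 147 147 147 149 152 152 140 132 132 131 125 124
 123 124 124 124 110 105 119 125 124 124 124 124 134 101 100 137 146 144
 144 147 143 143 141 142 147 143 140 140 141]
```

View pics/crop0.png

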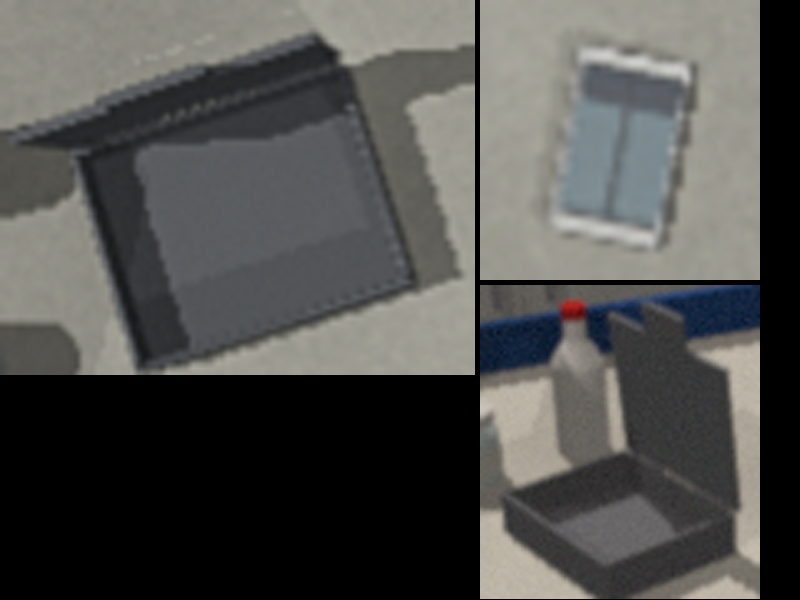

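The tray's top-face corners in the crop are about (578,45), (693,62), (660,247) and (552,228). The chamber rim corners are (140,370), (413,285), (350,68) and (80,155) in the top view, and (505,495), (605,565), (735,512) and (628,452) in the side view. The lid's free edge shows in both. I'll fit poses from these.

```bash
cat > fit.py <<'E'
from h import *
from scipy.optimize import least_squares
c2s=lambda p,o,f,off:(np.array(p,float)-off+.5)/f-.5+o
def P(v,L):
    c,s=np.cos(v[2]),np.sin(v[2]); L=np.array(L,float)
    return np.c_[v[0]+c*L[:,0]-s*L[:,1],v[1]+s*L[:,0]+c*L[:,1],L[:,2]]
E
python3 - <<'E'
from fit import *
# tray
uv=c2s([[578,45],[693,62],[660,247],[552,228]],[308,168],7,[480,0])
w=unproj("top",uv,0.013); print(np.round(w,3)); 
L=[[.05,.03,.013],[.05,-.03,.013],[-.05,-.03,.013],[-.05,.03,.013]]
r=least_squares(lambda v:(proj("top",P(v,L))-uv).ravel(),[w[:,0].mean(),w[:,1].mean(),0]); print("tray",r.x[:2],np.degrees(r.x[2]),r.fun.round(1))
t=r.x; print("tray side px",proj("side",P(t,L)).round(1).tolist())
# chamber
R=[[-.085,.105,.05],[-.085,-.105,.05],[.085,-.105,.05],[.085,.105,.05]]
ut=c2s([[140,370],[413,285],[350,68],[80,155]],[150,165],5,[0,0])
us=c2s([[505,495],[605,565],[735,512],[628,452]],[170,105],3.3,[480,285])
w=unproj("top",ut,.05); print(w.round(3))
f=lambda v:np.r_[(proj("top",P(v,R))-ut).ravel(),(proj("side",P(v,R))-us).ravel()]
r=least_squares(f,[*w[:,:2].mean(0),.3],loss="soft_l1"); print("ch",r.x[:2],np.degrees(r.x[2]),f(r.x).round(1)); c=r.x
lt=c2s([[15,138],[325,40]],[150,165],5,[0,0]); ls=c2s([[610,312],[725,370],[645,303],[685,322]],[170,105],3.3,[480,285])
def lid(a,P0): # local -x dist d, y, z thickness
    P0=np.array(P0); return np.c_[.085-P0[:,0]*np.cos(a)+P0[:,2]*np.sin(a),P0[:,1],.05+P0[:,0]*np.sin(a)+P0[:,2]*np.cos(a)]
E4=[[.17,.105,.004],[.17,-.105,.004]];T=[[.205,.035,.004],[.205,-.035,.004]]
g=lambda a:np.r_[(proj("side",P(c,lid(a[0],E4+T)))-ls).ravel(),(proj("top",P(c,lid(a[0],E4)))-lt).ravel()]
r=least_squares(g,[1.6],loss="soft_l1");print("lid",r.x,g(r.x).round(1))
a=r.x[0];print("tab end",P(c,lid(a,[[.205,0,.004]])).round(3))
np.savez("pose.npz",t=t,c=c,a=a)
im=cv2.imread("pics/top0.png");s=cv2.imread("pics/side0.png")
E
```

```text
[[ 0.676 -0.193  0.013]
 [ 0.665 -0.254  0.013]
 [ 0.567 -0.232  0.013]
 [ 0.579 -0.176  0.013]]
tray [ 0.62172695 -0.21388091] -11.42640583657319 [ 0.2 -0.3 -0.3  0.   0.3  0.1 -0.3  0.1]
tray side px [[296.7, 242.0], [302.3, 254.6], [267.7, 259.2], [263.3, 246.2]]
[[0.452 0.336 0.05 ]
 [0.508 0.139 0.05 ]
 [0.666 0.181 0.05 ]
 [0.608 0.379 0.05 ]]
ch [0.55960912 0.25913105] 15.967083555647251 [-0.1  0.8  1.   0.3 -0.1 -1.2 -1.2 -1.2 -1.3 -0.5 -0.2  0.9  0.7  1.4
 -0.  -0.7]
lid [1.49332786] [ 0.6  0.6  0.4  0.7 -0.2 -0.3 -0.7 -0.4 -0.  -0.  -0.1 -0. ]
tab end [[0.63  0.279 0.255]]
```

```bash
R='[0.6,-0.93,0,0,0,-0.64]'; python3 -m crank '[[[0.6,-0.93,0,0,0,-0.64],[0.6,-0.93,0,0,0,-0.64],[0.6,-0.93,0,0,0,-0.64],[0.6,-0.93,0,0,0,-0.64],[0.6,-0.93,0,0,0,-0.64],[0.6,-0.93,0,0,0,-0.64],[0.6,-0.93,0,0,0,-0.64],[0.6,-0.93,0,0,0,-0.64],[0.6,-0.93,0,0,0,-0.64],[0.6,-0.93,0,0,0,-0.64],[0.6,-0.93,0,0,0,-0.64],[0.6,-0.93,0,0,0,-0.64],[0.6,-0.93,0,0,0,-0.64],[0.6,-0.93,0,0,0,-0.64],[0.6,-0.93,0,0,0,-0.64],[0.6,-0.93,0,0,0,-0.64],[0.6,-0.93,0,0,0,-0.64],[0.6,-0.93,0,0,0,-0.64],[0.6,-0.93,0,0,0,-0.64],[0.6,-0.93,0,0,0,-0.64]]]' 1
```

```text
time: 1.77
ee_pos: [0.3848, 0.1576, 0.2501]
tcp_rot: [-180.0, 0.0, 76.5]
wrist_force: [0.2, 0.7, 0.2]
opening: 0.0852
grasp_force: 0.0
```

```bash
python3 -m crank '[[[0.6,-0.93,-0.3,0,0,-0.64],[0.6,-0.93,-0.3,0,0,-0.64],[0.6,-0.93,-0.3,0,0,-0.64],[0.6,-0.93,-0.3,0,0,-0.64],[0.6,-0.93,-0.3,0,0,-0.64],[0.6,-0.93,-0.3,0,0,-0.64],[0.6,-0.93,-0.3,0,0,-0.64],[0.6,-0.93,-0.3,0,0,-0.64],[0.6,-0.93,-0.3,0,0,-0.64],[0.6,-0.93,-0.3,0,0,-0.64],[0.6,-0.93,-0.3,0,0,-0.64],[0.6,-0.93,-0.3,0,0,-0.64],[0.6,-0.93,-0.3,0,0,-0.64],[0.6,-0.93,-0.3,0,0,-0.64],[0.6,-0.93,-0.3,0,0,-0.64],[0.6,-0.93,-0.3,0,0,-0.64],[0.6,-0.93,-0.3,0,0,-0.64],[0.6,-0.93,-0.3,0,0,-0.64],[0.6,-0.93,-0.3,0,0,-0.64],[0.6,-0.93,-0.3,0,0,-0.64]]]'; python3 -m crank '[[[0,0,0,0,0,0],[0,0,0,0,0,0]]]'
python3 - <<'E'
from fit import *
s=snap("side","side1")
c=cv2.resize(s[170:300,210:360],None,fx=4,fy=4,interpolation=cv2.INTER_CUBIC); cv2.imwrite("pics/crop1.png",c)
E
```

```text
time: 3.43
ee_pos: [0.6248, -0.2142, 0.1294]
tcp_rot: [-180.0, 0.0, -11.5]
wrist_force: [-0.1, -0.2, 0.8]
opening: 0.0855
grasp_force: 0.0
time: 3.6
ee_pos: [0.6242, -0.214, 0.1287]
tcp_rot: [-180.0, 0.1, -11.3]
wrist_force: [0.2, 0.7, 0.3]
opening: 0.0854
grasp_force: 0.0
```

View pics/crop1.png

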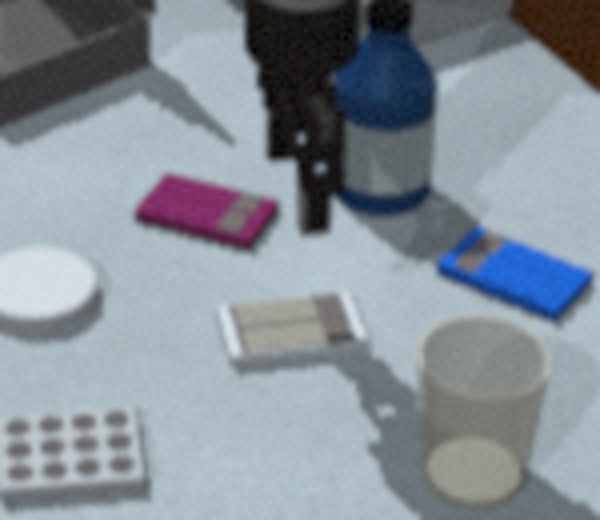

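The side crop shows the tray at about (293,325), level. Its corners agree with the fit to within 1 px, and the open gripper is above it. Next I'll descend.

```bash
python3 -m crank '[[[-0.06,0,-0.8,0,0,0],[-0.06,0,-1,0,0,0],[0,0,-1,0,0,0],[0,0,-1,0,0,0],[0,0,-0.7,0,0,0],[0,0,-0.4,0,0,0],[0,0,-0.1,0,0,0],[0,0,0,0,0,0],[0,0,0,0,0,0]]]'; python3 -m crank '[[[0,0,-0.1,0,0,0],[0,0,-0.1,0,0,0],[0,0,-0.1,0,0,0],[0,0,0,0,0,0]]]'
```

```text
time: 4.4
ee_pos: [0.6225, -0.2132, 0.0316]
tcp_rot: [180.0, -0.1, -11.2]
wrist_force: [0.0, -0.7, 0.3]
opening: 0.0852
grasp_force: 0.0
time: 4.73
ee_pos: [0.622, -0.2133, 0.024]
tcp_rot: [-180.0, 0.0, -11.2]
wrist_force: [0.4, -0.4, 0.9]
opening: 0.0857
grasp_force: 0.0
```

```bash
python3 -m crank '[[[0,0,-0.1,0,0,0],[0,0,-0.05,0,0,0],[0,0,-0.05,0,0,0],[0,0,0,0,0,0],[0,0,0,0,0,0]]]';  python3 -m crank '[[[0,0,-0.05,0,0,0],[0,0,0,0,0,0],[0,0,0,0,0,0]]]'
```

```text
time: 5.15
ee_pos: [0.622, -0.2133, 0.0202]
tcp_rot: [-180.0, 0.0, -11.2]
wrist_force: [0.3, -0.3, 1.3]
opening: 0.0854
grasp_force: 0.0
time: 5.4
ee_pos: [0.6221, -0.2133, 0.0193]
tcp_rot: [-180.0, 0.0, -11.2]
wrist_force: [-1.0, 1.0, 0.0]
opening: 0.0852
grasp_force: 0.0
```

```bash
python3 -m crank '[[[0,0,0,0,0,0],[0,0,0,0,0,0],[0,0,0,0,0,0],[0,0,0,0,0,0],[0,0,0,0,0,0],[0,0,0,0,0,0],[0,0,0,0,0,0],[0,0,0,0,0,0]]]' 0.55 25
python3 - <<'E'
from fit import *
s=snap("side","side2")
c=cv2.resize(s[190:280,220:340],None,fx=6,fy=6,interpolation=cv2.INTER_CUBIC); cv2.imwrite("pics/crop2.png",cv2.cvtColor(c,cv2.COLOR_RGB2BGR))
E
```

```text
time: 6.07
ee_pos: [0.6222, -0.2134, 0.0196]
tcp_rot: [180.0, -0.0, -11.2]
wrist_force: [-0.4, 0.6, 5.2]
opening: 0.059
grasp_force: 27.3
```

View pics/crop2.png

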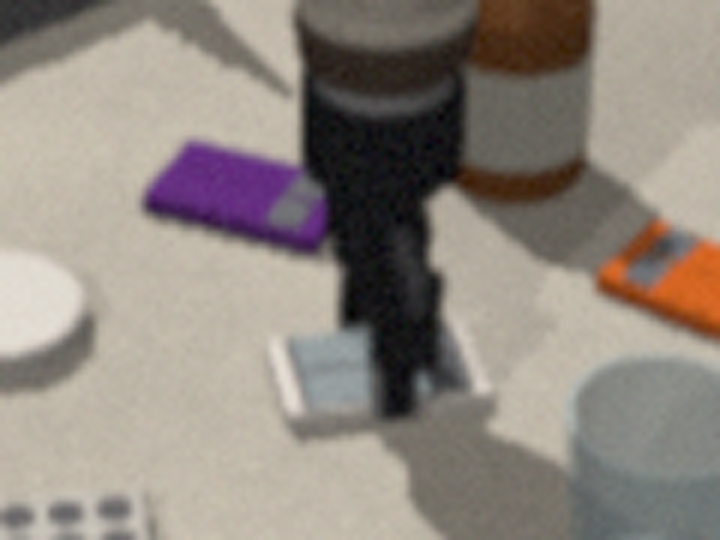

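The side crop shows the near finger against the tray's long side at about (400,412), only partway down the side face. I'll reopen a little, lower 4 mm and regrip for a deeper bite.

```bash
python3 -m crank '[[[0,0,0,0,0,0],[0,0,0,0,0,0],[0,0,0,0,0,0],[0,0,-0.1,0,0,0],[0,0,-0.1,0,0,0],[0,0,0,0,0,0],[0,0,0,0,0,0]]]' 0.85 25;  python3 -m crank '[[[0,0,0,0,0,0],[0,0,0,0,0,0],[0,0,0,0,0,0],[0,0,0,0,0,0],[0,0,0,0,0,0],[0,0,0,0,0,0],[0,0,0,0,0,0]]]' 0.5 35
python3 - <<'E'
from fit import *
s=snap("side","side3")
c=cv2.resize(s[220:280,250:330],None,fx=8,fy=8,interpolation=cv2.INTER_CUBIC); cv2.imwrite("pics/crop3.png",cv2.cvtColor(c,cv2.COLOR_RGB2BGR))
E
```

```text
time: 6.7
ee_pos: [0.6219, -0.2132, 0.0149]
tcp_rot: [-180.0, 0.0, -11.2]
wrist_force: [-0.8, -0.5, -0.4]
opening: 0.0725
grasp_force: 0.0
time: 7.28
ee_pos: [0.6222, -0.2134, 0.0156]
tcp_rot: [180.0, -0.0, -11.2]
wrist_force: [-0.1, -1.2, 3.2]
opening: 0.059
grasp_force: 37.9
```

View pics/crop3.png

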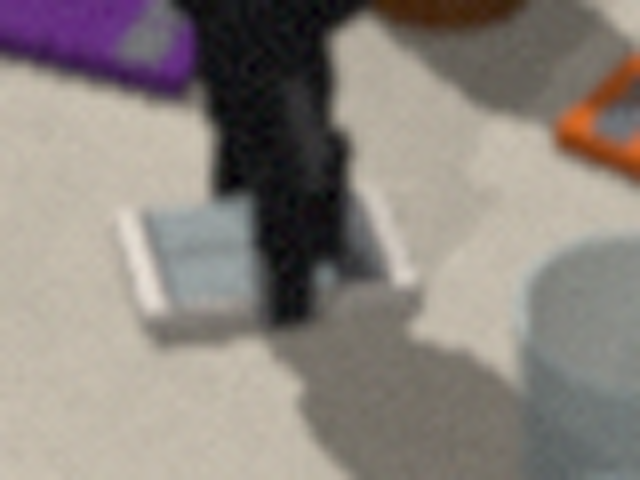

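The finger now covers nearly the full side face at about (290,320), centred on the tray. Next is the lift, then the carry.

```bash
python3 -m crank '[[[0,0,0.2,0,0,0],[0,0,0.5,0,0,0],[0,0,0.9,0,0,0],[0,0,1,0,0,0],[0,0,1,0,0,0],[0,0,1,0,0,0],[0,0,0.8,0,0,0],[0,0,0.5,0,0,0],[0,0,0.2,0,0,0],[0,0,0,0,0,0]]]' - 40;  python3 -m crank '[[[-0.05,0.3,0,0,0,0.05],[-0.1,0.6,0,0,0,0.1],[-0.15,0.9,0,0,0,0.15],[-0.15,0.9,0,0,0,0.15],[-0.15,0.9,0,0,0,0.15],[-0.15,0.9,0,0,0,0.15],[-0.15,0.9,0,0,0,0.15],[-0.15,0.9,0,0,0,0.15],[-0.15,0.9,0,0,0,0.15],[-0.15,0.9,0,0,0,0.15],[-0.15,0.9,0,0,0,0.15],[-0.15,0.9,0,0,0,0.15],[-0.15,0.9,0,0,0,0.15],[-0.15,0.9,0,0,0,0.15],[-0.15,0.9,0,0,0,0.15],[-0.15,0.9,0,0,0,0.15],[-0.15,0.9,0,0,0,0.15],[-0.15,0.9,0,0,0,0.15],[-0.15,0.9,0,0,0,0.15],[-0.15,0.9,0,0,0,0.15]]]'
```

```text
time: 8.17
ee_pos: [0.6224, -0.2134, 0.1382]
tcp_rot: [180.0, -0.1, -11.2]
wrist_force: [0.7, -0.0, -1.4]
opening: 0.059
grasp_force: 43.2
time: 9.83
ee_pos: [0.5674, 0.1086, 0.1372]
tcp_rot: [-179.1, 0.0, 10.5]
wrist_force: [0.2, 0.5, -0.7]
opening: 0.0588
grasp_force: 43.2
```

```bash
python3 -m crank '[[[-0.15,0.9,0,0,0,0.15],[-0.15,0.9,0,0,0,0.15],[-0.15,0.9,0,0,0,0.15],[-0.15,0.9,0,0,0,0.15],[-0.15,0.9,0,0,0,0.15],[-0.1,0.8,0,0,0,0.15],[-0.1,0.6,0,0,0,0.1],[-0.05,0.3,0,0,0,0.1],[0,0.1,0,0,0,0],[0,0,0,0,0,0],[0,0,0,0,0,0],[0,0,0,0,0,0],[0,0,0,0,0,0]]]'
python3 - <<'E'
from fit import *
t=snap("top","top4");s=snap("side","side4")
a=cv2.resize(t[155:245,145:250],None,fx=4,fy=4,interpolation=cv2.INTER_CUBIC)
b=cv2.resize(s[80:205,165:260],None,fx=4,fy=4,interpolation=cv2.INTER_CUBIC)
o=np.zeros((500,800,3),np.uint8); o[:360,:420]=a; o[:500,420:800]=b
cv2.imwrite("pics/crop4.png",cv2.cvtColor(o,cv2.COLOR_RGB2BGR))
E
```

```text
time: 10.92
ee_pos: [0.554, 0.2104, 0.1373]
tcp_rot: [-178.1, -0.0, 20.0]
wrist_force: [-0.2, 0.2, -0.2]
opening: 0.059
grasp_force: 43.2
```

View pics/crop4.png

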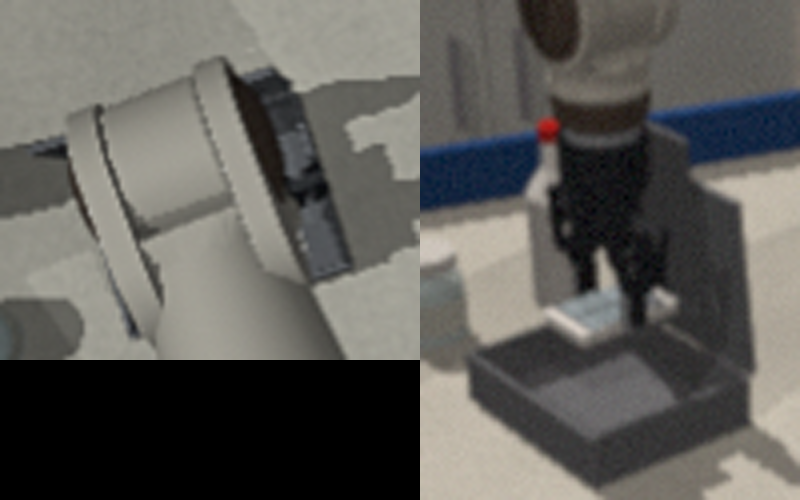

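The top view shows the wrist housing over the lid area. The side view shows the tray held level above the chamber at about (615,310). The arm stopped about 45 mm short, so I'll check the joints.

Run:
```python
from fit import *
o=bot.get_obs()
for k in("q","qd","joint_efforts","ee_pos","tcp_rot"): print(k,o[k].round(2))
```

```text
q [ 19.96  10.02   3.16  83.14   1.9  179.94]
qd [ 0.2   0.1  -0.02 -0.1  -0.07 -0.02]
joint_efforts [ 2.000e-02 -5.852e+01  4.741e+01  0.000e+00  1.100e-01 -0.000e+00]
ee_pos [0.55 0.21 0.14]
tcp_rot [-178.1    -0.     20.02]
```

```bash
cat > delta.py <<'E'
from fit import *
from scipy.spatial.transform import Rotation as Ro
import sys
def delta(p,rpy):
    o=bot.get_obs(); A=Ro.from_euler("xyz",o["tcp_rot"],degrees=True); B=Ro.from_euler("xyz",rpy,degrees=True)
    print("pos",o["ee_pos"].round(4),"rot",o["tcp_rot"].round(2),"shift units",((np.array(p)-o["ee_pos"])/.02).round(2),"turn units",((B*A.inv()).as_rotvec()/.12).round(2))
E
python3 - <<'E'
from delta import *
d=np.load("pose.npz");c=d["c"]; tgt=P(c,[[-.015,0,.137]])[0]; print(tgt)
delta(tgt,[180,0,27]); tcp=bot.get_obs()["ee_pos"]
ax=np.array([np.cos(c[2]),np.sin(c[2])])
for z in(.25,.3,.35,.4): print(z,[((unproj("top",[u],z)[0,:2]-tcp[:2])@ax).round(3) for u in([165,181],[182.5,175],[196,169])])
print("lid inner local x from target", .085+.015-.2*np.cos(d["a"]))
E
```

```text
[0.54518782 0.25500478 0.137     ]
pos [0.5539 0.2105 0.1374] rot [-178.1    -0.     20.02] shift units [-0.44  2.22 -0.02] turn units [-0.25 -0.11  1.02]
0.25 [np.float64(0.111), np.float64(0.113), np.float64(0.118)]
0.3 [np.float64(0.102), np.float64(0.103), np.float64(0.108)]
0.35 [np.float64(0.092), np.float64(0.093), np.float64(0.098)]
0.4 [np.float64(0.082), np.float64(0.083), np.float64(0.088)]
lid inner local x from target 0.08452180012025784
```

Run:
```python
from delta import *
for z in(.137,.2,.25,.3,.35,.4,.45): print(z,proj("side",[[.554,.2105,z]])[0].round(1), ((proj("side",[[.554,.2105,z]])[0]-[165,80])*4+[420,0]).round())
```

```text
0.137 [212.3 155.3] [609. 301.]
0.2 [211.2 138.4] [605. 233.]
0.25 [210.2 124.4] [601. 178.]
0.3 [209.2 110. ] [597. 120.]
0.35 [208.2  95. ] [593.  60.]
0.4 [207.2  79.5] [589.  -2.]
0.45 [206.1  63.4] [584. -66.]
```

Run:
```python
import cv2,numpy as np
s=cv2.imread("pics/side4.png"); cv2.imwrite("pics/crop5.png",cv2.resize(s[0:170,130:300],None,fx=3.5,fy=3.5,interpolation=cv2.INTER_CUBIC))
```

```text
(no output)
```

View pics/crop5.png

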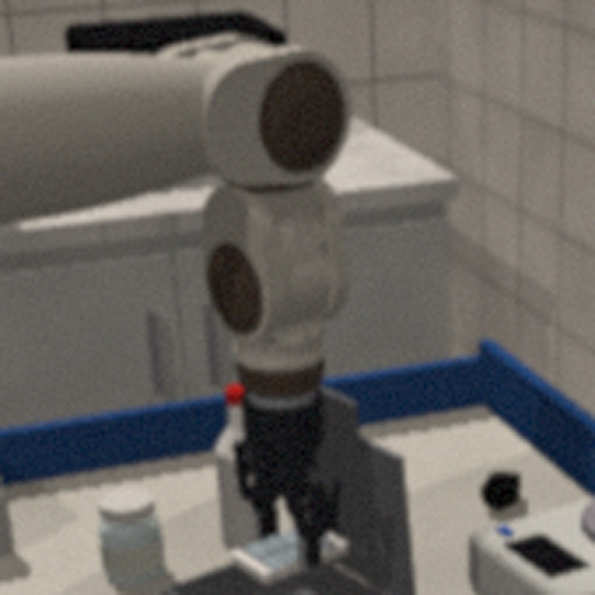

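Run:
```python
from delta import *
c=np.load("pose.npz")["c"]; tgt=P(c,[[-.018,-.03,.137]])[0]; print(tgt,np.degrees(np.arctan2(tgt[1],tgt[0])))
delta(tgt,[180,0,23.7])
```

```text
[0.55055611 0.22533693 0.137     ] 22.258778085599513
pos [0.5539 0.2105 0.1374] rot [-178.1    -0.     20.02] shift units [-0.17  0.74 -0.02] turn units [-0.26 -0.1   0.54]
```

```bash
python3 -m crank '[[[0,0.1,0,-0.1,-0.05,0.2],[-0.05,0.2,0,-0.1,-0.05,0.2],[-0.05,0.2,0,-0.06,0,0.14],[-0.07,0.14,0,0,0,0],[0,0.1,0,0,0,0],[0,0,0,0,0,0],[0,0,0,0,0,0],[0,0,0,0,0,0]]]'
python3 - <<'E'
from delta import *
delta([.5506,.2253,.0225],[180,0,23.7]); print(bot.get_obs()["q"].round(2))
E
```

```text
time: 11.68
ee_pos: [0.5504, 0.2257, 0.1373]
tcp_rot: [180.0, 0.0, 23.8]
wrist_force: [0.3, 0.4, -2.3]
opening: 0.059
grasp_force: 43.2
pos [0.5504 0.2257 0.1373] rot [1.7999e+02 3.0000e-02 2.3760e+01] shift units [ 0.01 -0.02 -5.74] turn units [ 0.   -0.   -0.01]
[ 2.2300e+01  1.0380e+01  3.5700e+00  8.3220e+01 -1.0000e-02  1.7854e+02]
```

```bash
python3 -m crank '[[[0,0,-0.3,0,0,0],[0,0,-0.6,0,0,0],[0,0,-0.6,0,0,0],[0,0,-0.6,0,0,0],[0,0,-0.6,0,0,0],[0,0,-0.4,0,0,0],[0,0,-0.2,0,0,0],[0,0,0,0,0,0]]]'; python3 -m crank '[[[0,0,-0.3,0,0,0],[0,0,-0.4,0,0,0],[0,0,-0.4,0,0,0],[0,0,-0.4,0,0,0],[0,0,-0.3,0,0,0],[0,0,-0.2,0,0,0],[0,0,0,0,0,0],[0,0,0,0,0,0]]]'
python3 - <<'E'
from delta import *
t=snap("top","top5");s=snap("side","side5")
a=cv2.resize(t[155:245,145:250],None,fx=4,fy=4,interpolation=cv2.INTER_CUBIC)
b=cv2.resize(s[80:205,165:260],None,fx=4,fy=4,interpolation=cv2.INTER_CUBIC)
o=np.zeros((500,800,3),np.uint8); o[:360,:420]=a; o[:500,420:800]=b
cv2.imwrite("pics/crop6.png",cv2.cvtColor(o,cv2.COLOR_RGB2BGR)); print(bot.get_obs()["joint_efforts"].round(2))
E
```

```text
time: 12.35
ee_pos: [0.5498, 0.2255, 0.0698]
tcp_rot: [180.0, 0.1, 23.8]
wrist_force: [-0.5, -0.1, -0.4]
opening: 0.0589
grasp_force: 43.2
time: 13.02
ee_pos: [0.5503, 0.2257, 0.0311]
tcp_rot: [180.0, 0.0, 23.8]
wrist_force: [0.1, 0.0, -0.6]
opening: 0.0594
grasp_force: 43.2
[ 0.000e+00 -5.942e+01  4.561e+01  1.000e-02 -0.000e+00  0.000e+00]
```

View pics/crop6.png

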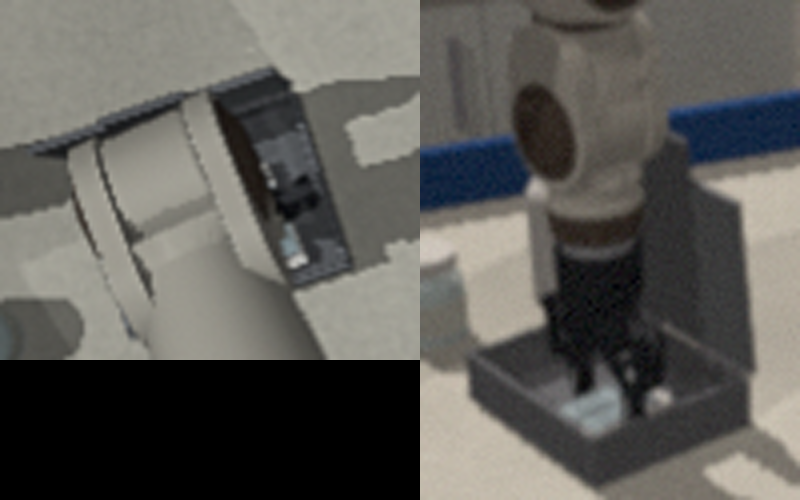

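The tray is inside the walls at about (600,405) in the side crop. The lid has not moved and the wrist is clear of it. I'll do the final lowering slowly.

```bash
python3 -m crank '[[[0,0,-0.1,0,0,0],[0,0,-0.1,0,0,0],[0,0,-0.1,0,0,0],[0,0,-0.05,0,0,0],[0,0,-0.05,0,0,0],[0,0,0,0,0,0],[0,0,0,0,0,0]]]'; python3 -m crank '[[[0,0,-0.03,0,0,0],[0,0,-0.03,0,0,0],[0,0,0,0,0,0],[0,0,0,0,0,0]]]'
```

```text
time: 13.7
ee_pos: [0.5504, 0.2257, 0.0232]
tcp_rot: [180.0, 0.0, 23.8]
wrist_force: [0.1, -0.4, -0.3]
opening: 0.0588
grasp_force: 43.2
time: 14.03
ee_pos: [0.5504, 0.2257, 0.0221]
tcp_rot: [180.0, 0.0, 23.8]
wrist_force: [-0.5, -0.7, -0.5]
opening: 0.0589
grasp_force: 43.2
```

```bash
python3 -m crank '[[[0,0,-0.03,0,0,0],[0,0,0,0,0,0],[0,0,0,0,0,0]]]'; python3 -m crank '[[[0,0,-0.03,0,0,0],[0,0,0,0,0,0],[0,0,0,0,0,0]]]'
```

```text
time: 14.28
ee_pos: [0.5505, 0.2258, 0.0216]
tcp_rot: [180.0, 0.0, 23.8]
wrist_force: [-0.4, 0.2, 1.0]
opening: 0.0589
grasp_force: 43.3
time: 14.53
ee_pos: [0.5505, 0.2258, 0.0216]
tcp_rot: [180.0, -0.0, 23.8]
wrist_force: [-1.8, -2.1, 6.1]
opening: 0.0589
grasp_force: 43.8
```

Contact came at z=0.0216 as expected, with 6 N. I'll release and rise.

```bash
python3 -m crank '[[[0,0,0,0,0,0],[0,0,0,0,0,0],[0,0,0,0,0,0],[0,0,0,0,0,0],[0,0,0,0,0,0],[0,0,0.1,0,0,0],[0,0,0.3,0,0,0],[0,0,0.6,0,0,0],[0,0,1,0,0,0]]]' 0.85 30; python3 -m crank '[[[0,0,1,0,0,0],[0,0,1,0,0,0],[0,0,1,0,0,0],[0,0,1,0,0,0],[0,0,1,0,0,0],[0,0,1,0,0,0],[0,0,1,0,0,0],[0,0,1,0,0,0],[0,0,1,0,0,0],[0,0,1,0,0,0],[0,0,1,0,0,0],[0,0,0.7,0,0,0],[0,0,0.3,0,0,0],[0,0,0,0,0,0]]]'
python3 - <<'E'
from delta import *
t=snap("top","top7");s=snap("side","side7")
a=cv2.resize(t[155:245,145:250],None,fx=4,fy=4,interpolation=cv2.INTER_CUBIC)
b=cv2.resize(s[80:205,165:260],None,fx=4,fy=4,interpolation=cv2.INTER_CUBIC)
o=np.zeros((500,800,3),np.uint8); o[:360,:420]=a; o[:500,420:800]=b
cv2.imwrite("pics/crop7.png",cv2.cvtColor(o,cv2.COLOR_RGB2BGR))
c=np.load("pose.npz")["c"]; tgt=P(c,[[.053,0,.30]])[0]; print(tgt); delta(tgt,[180,0,105.97])
E
```

```text
time: 15.28
ee_pos: [0.5495, 0.2254, 0.0605]
tcp_rot: [180.0, 0.2, 23.8]
wrist_force: [-0.0, 0.3, -0.2]
opening: 0.0726
grasp_force: 0.0
time: 16.45
ee_pos: [0.5506, 0.2258, 0.3032]
tcp_rot: [180.0, -0.2, 23.8]
wrist_force: [-0.8, 1.2, -0.6]
opening: 0.0721
grasp_force: 0.0
[0.61056437 0.27371056 0.3       ]
pos [0.5504 0.2257 0.3006] rot [1.7999e+02 4.0000e-02 2.3770e+01] shift units [ 3.01  2.4  -0.03] turn units [ 1.000e-02 -0.000e+00  1.196e+01]
```

View pics/crop7.png

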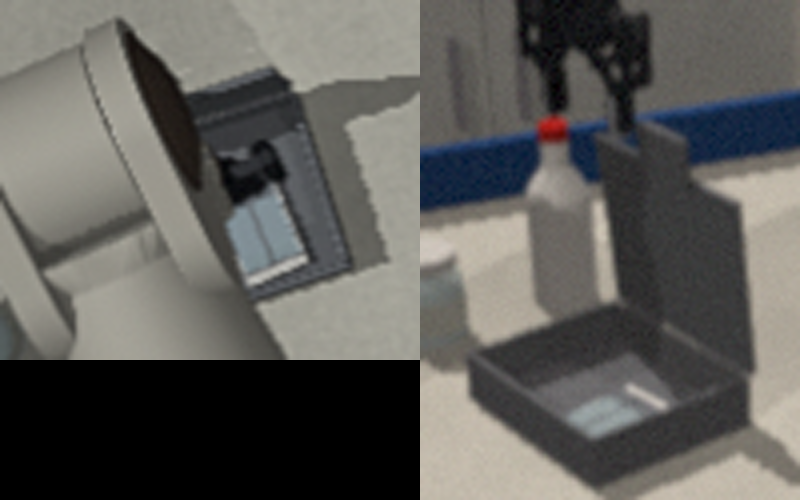

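The tray lies flat on the chamber floor at about (610,405) in the side crop, released, slides up, and the lid is still upright. I've now used all 10 views, so I'll rely on forces, geometry and pixel fits from here. Next I'll straddle the tab.

```bash
python3 -m crank '[[[0,0,0.2,0,0,0.4],[0.1,0.1,0.2,0,0,0.8],[0.2,0.2,0,0,0,0.9],[0.2,0.2,0,0,0,0.9],[0.25,0.2,0,0,0,0.9],[0.3,0.2,0,0,0,0.9],[0.3,0.2,0,0,0,0.9],[0.3,0.2,0,0,0,0.9],[0.3,0.2,0,0,0,0.9],[0.3,0.2,0,0,0,0.9],[0.3,0.2,0,0,0,0.9],[0.2,0.2,0,0,0,0.9],[0.15,0.2,0,0,0,0.9],[0.1,0.1,0,0,0,0.6],[0,0,0,0,0,0.2],[0,0,0,0,0,0],[0,0,0,0,0,0]]]'
python3 - <<'E'
from delta import *
c=np.load("pose.npz")["c"]; tgt=P(c,[[.053,0,.243]])[0]; delta(tgt,[180,0,105.97])
E
```

```text
time: 17.97
ee_pos: [0.6102, 0.2736, 0.3083]
tcp_rot: [-180.0, 0.0, 105.5]
wrist_force: [0.5, 0.3, 0.0]
opening: 0.0726
grasp_force: 0.0
pos [0.6102 0.2736 0.3083] rot [-1.7995e+02  4.0000e-02  1.0546e+02] shift units [ 0.02  0.01 -3.26] turn units [ 0.01 -0.01  0.07]
```

```bash
python3 -m crank '[[[0,0,-0.2,0,0,0.05],[0,0,-0.4,0,0,0],[0,0,-0.4,0,0,0],[0,0,-0.4,0,0,0],[0,0,-0.4,0,0,0],[0,0,-0.4,0,0,0],[0,0,-0.4,0,0,0],[0,0,-0.4,0,0,0],[0,0,-0.2,0,0,0],[0,0,-0.05,0,0,0],[0,0,0,0,0,0]]]'
cat > arc.py <<'E'
from delta import *
d_=np.load("pose.npz");c=d_["c"]; D=.183; TIP=.010
def axis(a,h=.036): return P(c,[[.085-D*np.cos(a)+.008*np.sin(a)-h,0,.05+D*np.sin(a)+.008*np.cos(a)+TIP]])[0]
E
python3 - <<'E'
from arc import *
o=bot.get_obs()["ee_pos"]; print(o, "start tgt",axis(1.493))
A=np.r_[1.493,np.arange(1.45,-.01,-.05)]; W=np.array([axis(a) for a in A]); print(((W[0]-o)/.02).round(2)); 
for a,u in zip(A[1:],np.diff(W,axis=0)/.02): print(a.round(2),u.round(2))
E
```

```text
time: 18.88
ee_pos: [0.6103, 0.2737, 0.2436]
tcp_rot: [-180.0, 0.0, 105.9]
wrist_force: [0.9, 0.6, -0.1]
opening: 0.0729
grasp_force: 0.0
[0.61031116 0.27366117 0.24363863] start tgt [0.60071312 0.27089188 0.24306824]
[-0.48 -0.14 -0.03]
1.45 [-0.38 -0.11 -0.02]
1.4 [-0.44 -0.13 -0.05]
1.35 [-0.44 -0.12 -0.07]
1.3 [-0.43 -0.12 -0.09]
1.25 [-0.43 -0.12 -0.11]
1.2 [-0.42 -0.12 -0.14]
1.15 [-0.41 -0.12 -0.16]
1.1 [-0.41 -0.12 -0.18]
1.05 [-0.4  -0.11 -0.2 ]
1.0 [-0.39 -0.11 -0.22]
0.95 [-0.37 -0.11 -0.24]
0.9 [-0.36 -0.1  -0.26]
0.85 [-0.35 -0.1  -0.28]
0.8 [-0.34 -0.1  -0.3 ]
0.75 [-0.32 -0.09 -0.31]
0.7 [-0.31 -0.09 -0.33]
0.65 [-0.29 -0.08 -0.34]
0.6 [-0.27 -0.08 -0.36]
0.55 [-0.26 -0.07 -0.37]
0.5 [-0.24 -0.07 -0.39]
0.45 [-0.22 -0.06 -0.4 ]
0.4 [-0.2  -0.06 -0.41]
0.35 [-0.18 -0.05 -0.42]
0.3 [-0.16 -0.05 -0.43]
0.25 [-0.14 -0.04 -0.43]
0.2 [-0.12 -0.03 -0.44]
0.15 [-0.1  -0.03 -0.45]
0.1 [-0.07 -0.02 -0.45]
0.05 [-0.05 -0.01 -0.45]
-0.0 [-0.03 -0.01 -0.46]
```

```bash
python3 -m crank '[[[-0.2,-0.06,0,0,0,0],[-0.2,-0.06,0,0,0,0],[-0.2,-0.06,-0.02,0,0,0],[-0.2,-0.06,-0.03,0,0,0],[0,0,0,0,0,0]]]'; python3 -m crank '[[[-0.2,-0.05,-0.02,0,0,0],[-0.3,-0.09,-0.04,0,0,0],[-0.44,-0.12,-0.07,0,0,0],[-0.43,-0.12,-0.09,0,0,0]]]'
```

```text
time: 19.3
ee_pos: [0.5937, 0.2688, 0.2435]
tcp_rot: [179.9, 0.0, 105.9]
wrist_force: [-0.5, -0.3, 0.5]
opening: 0.0724
grasp_force: 0.0
time: 19.63
ee_pos: [0.5665, 0.2611, 0.2383]
tcp_rot: [180.0, 0.0, 105.9]
wrist_force: [1.2, -0.6, -0.4]
opening: 0.0725
grasp_force: 0.6
```

```bash
python3 -m crank '[[[-0.43,-0.12,-0.11,0,0,0],[-0.42,-0.12,-0.14,0,0,0],[-0.41,-0.12,-0.16,0,0,0],[-0.41,-0.12,-0.18,0,0,0],[-0.4,-0.11,-0.2,0,0,0],[0,0,0,0,0,0]]]'
cat >> arc.py <<'E'
def lidpt(a,d,y,z): return P(c,[[.085-d*np.cos(a)+z*np.sin(a),y,.05+d*np.sin(a)+z*np.cos(a)]])[0]
def score(ref="pics/side7.png",fn="sx"):
    """lid outline angle: edge strength (side view) along lid's -y edge and free edge for each angle"""
    g=cv2.GaussianBlur(cv2.cvtColor(snap("side",fn),cv2.COLOR_RGB2GRAY),(3,3),0).astype(np.float32); r=[]
    for a in np.arange(-.1,1.7,.05):
        q=[]
        for d in np.linspace(.06,.16,25):
            for sgn,y in((1,-.098),(-1,-.112)):
                u=proj("side",[lidpt(a,d,y,.004)])[0].astype(np.float32); q.append(sgn*cv2.getRectSubPix(g,(1,1),tuple(map(float,u)))[0,0])
        r.append((-np.mean(q)*2,a))
    return [(round(float(s),1),round(float(a),2)) for s,a in sorted(r)[::-1][:5]]
E
python3 - <<'E'
from arc import *
print(score(fn="s8")); A=np.arange(0,1.5,.01); o=bot.get_obs()["ee_pos"]; print(o,"arc a",A[np.argmin([np.linalg.norm(axis(a)-o) for a in A])])
E
```

```text
time: 20.13
ee_pos: [0.524, 0.249, 0.2223]
tcp_rot: [-179.9, 0.0, 105.9]
wrist_force: [-0.0, -0.8, 0.8]
opening: 0.0726
grasp_force: 0.0
[(42.5, 1.05), (26.2, 1.1), (14.1, 1.0), (6.2, 1.15), (2.7, 0.5)]
[0.52474058 0.24928325 0.22266085] arc a 1.04
```

The lid follows: the image gives 1.05 rad and the arc 1.04. I'll continue.

```bash
python3 -m crank '[[[-0.39,-0.11,-0.22,0,0,0],[-0.37,-0.11,-0.24,0,0,0],[-0.36,-0.1,-0.26,0,0,0],[-0.35,-0.1,-0.28,0,0,0],[-0.34,-0.1,-0.3,0,0,0],[-0.32,-0.09,-0.31,0,0,0],[-0.31,-0.09,-0.33,0,0,0],[-0.29,-0.08,-0.34,0,0,0],[-0.27,-0.08,-0.36,0,0,0],[-0.26,-0.07,-0.37,0,0,0],[0,0,0,0,0,0]]]'
python3 - <<'E'
from arc import *
print(score(fn="s9")); A=np.arange(0,1.5,.01); o=bot.get_obs()["ee_pos"]; a=A[np.argmin([np.linalg.norm(axis(a)-o) for a in A])]; print(o,"arc a",a,axis(a))
E
```

```text
time: 21.1
ee_pos: [0.4596, 0.2307, 0.1615]
tcp_rot: [-179.9, 0.0, 105.9]
wrist_force: [0.4, -0.3, -1.2]
opening: 0.0725
grasp_force: 0.0
[(6.5, 0.25), (5.2, 0.3), (5.0, 0.2), (2.0, 0.95), (1.8, 0.9)]
[0.4601607  0.23084155 0.16224947] arc a 0.55 [0.46074584 0.23084392 0.16247196]
```

```bash
python3 -m crank '[[[-0.24,-0.07,-0.39,0,0,0],[-0.22,-0.06,-0.4,0,0,0],[-0.2,-0.06,-0.41,0,0,0],[-0.18,-0.05,-0.42,0,0,0],[-0.16,-0.05,-0.43,0,0,0],[-0.14,-0.04,-0.4,0,0,0],[-0.12,-0.03,-0.3,0,0,0],[-0.06,-0.02,-0.3,0,0,0],[-0.04,-0.01,-0.2,0,0,0],[-0.04,-0.01,-0.2,0,0,0],[0,0,0,0,0,0]]]'
python3 - <<'E'
from arc import *
A=np.arange(0,1.5,.01); o=bot.get_obs()["ee_pos"]; a=A[np.argmin([np.linalg.norm(axis(a)-o) for a in A])]; print(o,"arc a",a,axis(a),axis(0))
E
```

```text
time: 22.07
ee_pos: [0.4321, 0.2228, 0.0927]
tcp_rot: [-180.0, 0.0, 105.9]
wrist_force: [0.0, 0.9, -0.6]
opening: 0.0728
grasp_force: 0.0
[0.43209603 0.22279696 0.09273584] arc a 0.13 [0.43326052 0.22297972 0.09165554] [0.43077885 0.22226965 0.068     ]
```

```bash
python3 -m crank '[[[-0.03,-0.01,-0.15,0,0,0],[-0.03,-0.01,-0.15,0,0,0],[0,0,-0.15,0,0,0],[0,0,-0.15,0,0,0],[0,0,-0.15,0,0,0],[0,0,-0.1,0,0,0],[0,0,-0.1,0,0,0],[0,0,0,0,0,0]]]'; python3 -m crank '[[[0,0,-0.1,0,0,0],[0,0,-0.1,0,0,0],[0,0,0,0,0,0],[0,0,0,0,0,0]]]'
```

```text
time: 22.73
ee_pos: [0.4311, 0.2225, 0.074]
tcp_rot: [-180.0, 0.0, 105.9]
wrist_force: [1.0, -0.2, 0.3]
opening: 0.0724
grasp_force: 0.0
time: 23.07
ee_pos: [0.4312, 0.2225, 0.0703]
tcp_rot: [180.0, 0.0, 105.9]
wrist_force: [0.4, 0.1, -0.1]
opening: 0.0727
grasp_force: 0.0
```

```bash
for i in 1; do python3 -m crank '[[[0,0,-0.1,0,0,0],[0,0,-0.05,0,0,0],[0,0,0,0,0,0]]]'; done; python3 -m crank '[[[0,0,-0.05,0,0,0],[0,0,-0.05,0,0,0],[0,0,0,0,0,0]]]'
```

```text
time: 23.32
ee_pos: [0.4314, 0.2227, 0.0683]
tcp_rot: [179.9, 0.0, 105.9]
wrist_force: [-2.9, -1.6, 6.8]
opening: 0.0726
grasp_force: 3.4
time: 23.57
ee_pos: [0.4316, 0.2228, 0.0679]
tcp_rot: [179.9, 0.0, 105.9]
wrist_force: [-8.5, -4.0, 20.8]
opening: 0.0724
grasp_force: 10.2
```

Run:
```python
from arc import *
# compare lid-edge positions: darkness profile (side view) along vertical world line below the lid's front-right corner
g=cv2.cvtColor(snap("side","s10"),cv2.COLOR_RGB2GRAY); g0=cv2.cvtColor(cv2.imread("pics/side7.png"),cv2.COLOR_BGR2GRAY)
for y in(-.09,-.06):
  for nm,G in(("now",g),("before",g0)):
    print(y,nm,[int(G[int(round(v)),int(round(u))]) for u,v in proj("side",np.array([P(c,[[-.09,y,z]])[0] for z in np.arange(.03,.11,.006)]))])
```

```text
-0.09 now [56, 56, 56, 55, 56, 60, 61, 63, 74, 125, 174, 217, 214, 213]
-0.09 before [58, 57, 62, 63, 73, 79, 135, 145, 126, 108, 106, 106, 108, 89]
-0.06 now [59, 54, 57, 58, 60, 63, 58, 63, 80, 103, 198, 213, 197, 194]
-0.06 before [59, 58, 63, 61, 63, 99, 97, 102, 109, 107, 90, 69, 62, 62]
```

It hit a hard stop at z=0.068, exactly the predicted shut height. I'll back off and check.

```bash
python3 -m crank '[[[0,0,0.1,0,0,0],[0,0,0.3,0,0,0],[0,0,0.7,0,0,0],[0,0,1,0,0,0],[0,0,1,0,0,0],[-0.3,-0.3,1,0,0,0],[-0.5,-0.8,1,0,0,0],[-0.5,-1,1,0,0,0],[-0.5,-1,1,0,0,0],[-0.3,-1,1,0,0,0],[0,-1,0.8,0,0,0],[0,-1,0.4,0,0,0],[0,-1,0,0,0,0],[0,-1,0,0,0,0],[0,-1,0,0,0,0],[0,-0.8,0,0,0,0],[0,-0.4,0,0,0,0],[0,0,0,0,0,0],[0,0,0,0,0,0]]]'
python3 - <<'E'
from arc import *
t=cv2.cvtColor(snap("top","t11"),cv2.COLOR_RGB2GRAY); s=cv2.cvtColor(snap("side","s11"),cv2.COLOR_RGB2GRAY)
# tab silhouette: front end position along local x (top), lid corner heights (side)
ln=lambda n,G,pts:[int(G[int(round(v)),int(round(u))]) for u,v in proj(n,np.array(pts))]
for y in(-.09,0,.02): print("top y",y,ln("top",t,[P(c,[[x,y,.058]])[0] for x in np.arange(-.14,.12,.01)]))
# lid's outer face fit: search angle whose filled model lid best matches dark region in side view
best=[]
for a in np.arange(-.05,.5,.02):
    m=np.zeros_like(s); L=[(.0,-.105),(.17,-.105),(.17,-.035),(.205,-.035),(.205,.035),(.17,.035),(.17,.105),(0,.105)]
    poly=proj("top",np.array([lidpt(a,d,y,.008) for d,y in L])); cv2.fillPoly(m,[poly.round().astype(np.int32)],1)
    k=np.ones((3,3),np.uint8); i=cv2.erode(m,k)>0; ring=(cv2.dilate(m,k,iterations=2)-cv2.dilate(m,k))>0
    best.append((round(float(t[ring].mean()-t[i].mean()),1),round(float(t[i].std()),1),round(a,2)))
print(sorted(best)[::-1][:4])
a0=cv2.imread("pics/top0.png");a1=cv2.imread("pics/t11.png"); d=cv2.absdiff(a0,a1).max(2); 
for n,(u,v) in dict(spot=(347,239),petri=(299,231),cap=(387,210),amber=(290,147),wash=(123,199),beaker=(379,172),jar=(136,240),purple=(284,188),orange=(327,140)).items(): print(n,d[v-10:v+11,u-10:u+11].mean().round(1),end="; ")
print(bot.get_obs()["wrist_force"])
E
```

```text
time: 25.2
ee_pos: [0.3893, 0.0166, 0.2515]
tcp_rot: [180.0, 0.0, 105.9]
wrist_force: [-1.0, -0.5, -0.2]
opening: 0.0725
grasp_force: 0.0
top y -0.09 [157, 155, 157, 156, 154, 103, 77, 93, 93, 91, 86, 84, 83, 83, 83, 80, 86, 83, 83, 82, 81, 81, 80, 127, 143, 144]
top y 0 [152, 151, 136, 93, 92, 92, 88, 90, 180, 189, 189, 189, 189, 189, 189, 189, 189, 189, 189, 189, 192, 89, 90, 141, 141, 137]
top y 0.02 [153, 159, 137, 92, 93, 92, 89, 88, 172, 189, 189, 189, 189, 188, 189, 189, 189, 189, 189, 189, 189, 87, 90, 131, 138, 140]
[(-18.3, 47.0, np.float64(-0.03)), (-18.7, 46.9, np.float64(0.01)), (-18.7, 46.9, np.float64(-0.01)), (-19.5, 46.9, np.float64(-0.05))]
spot 48.6; petri 5.1; cap 13.1; amber 2.5; wash 8.1; beaker 1.4; jar 7.7; purple 1.5; orange 1.5; [0.24584058 0.04163525 0.07814863]
```

Run:
```python
from arc import *
t=cv2.imread("pics/t11.png"); g=cv2.cvtColor(t,cv2.COLOR_BGR2GRAY)
m=(g[160:245,150:245]>165).astype(np.uint8); n,l,st,ce=cv2.connectedComponentsWithStats(m)
for i in range(1,n):
    if st[i,4]>150:
        cn=cv2.findContours((l==i).astype(np.uint8),0,2)[0][0]; b=cv2.boxPoints(cv2.minAreaRect(cn))+[150,160]; w=unproj("top",b,.058)[:,:2]-c[:2]
        R=np.array([[np.cos(c[2]),-np.sin(c[2])],[np.sin(c[2]),np.cos(c[2])]]); print(st[i],(w@R).round(3).tolist(), t[int(ce[i][1]+160),int(ce[i][0]+150)])
# bystanders: template shift start->now (gradients), both views
P0={"spot":((347,239),(228,283)),"cap":((387,210),(289,310)),"petri":((299,231),(220,242)),"wash":((123,199),(200,135)),"jar":((136,240),(167,153))}
for n,v in P0.items():
    for k,(a,b) in enumerate((("top0","t11"),("side0","s11"))):
        u,w=v[k]; A=cv2.Canny(cv2.imread(f"pics/{a}.png"),40,100);B=cv2.Canny(cv2.imread(f"pics/{b}.png"),40,100)
        A,B=[cv2.GaussianBlur(x,(3,3),0) for x in(A,B)]
        r=cv2.matchTemplate(B[w-22:w+23,u-24:u+25],A[w-16:w+17,u-18:u+19],cv2.TM_CCOEFF_NORMED); _,s,_,loc=cv2.minMaxLoc(r); print(n,a,round(s,2),(loc[0]-6,loc[1]-6))
```

```text
[  21   25   54   47 1624] [[0.064, 0.091], [0.066, -0.077], [-0.06, -0.08], [-0.063, 0.086]] [185 190 191]
spot top0 0.71 (0, 0)
spot side0 0.68 (0, 0)
cap top0 0.66 (0, 0)
cap side0 0.78 (0, 0)
petri top0 0.74 (0, 0)
petri side0 0.78 (0, 0)
wash top0 0.56 (0, 0)
wash side0 0.22 (0, 0)
jar top0 0.73 (0, 0)
jar side0 0.35 (0, 0)
```

```bash
python3 -c "
from workcell import bot
print(bot.job_done())"
```

```text
the job is handed in; nothing more can be done
None
```

I set the slide tray down flat, slides up, on the chamber floor (turned about 8° from the chamber's axes), then pushed the lid slowly shut to its stop; the job was handed in after about 25 s with the robot clear and no bystander movement found in the image checks.

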